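# Stand up the work lamp on its prop leg

## Task

The work lamp on the bench has flopped forward and its hinge must be tightened. Turn its dimmer knob fully anticlockwise to the off stop; then, while the frame still leans on its front rest, flip the folded prop leg backwards over its centre so that it drops to its stop behind the lamp; then grip the top bar, raise the frame upright and finish still holding it there, tipped neither forward onto its rest nor back onto the leg. Leave the mug, the fittings and the tape measure round the lamp where they are.

Things in the scene. Friction and masses are not known exactly. Their poses are not given: they have to be found in the camera images.
- frame: the tipping lamp frame, 0.9 kg: a panel in a tubular hoop 192 mm wide. Origin: middle of the fixed axis it tips on, along its lower edge, 35 mm above the bench, 60 mm to +y of the middle of the fixed base plate (190x430x12 mm). Its axes turn with it: y along the hinge axis (to the robot's left), x out of the panel's back (away from the robot), z up the frame, vertical when upright
- bar_mid (a point): middle of the round rubber top bar (carrying handle) of the frame, 19 mm thick, 140 mm long along the frame's y, 180 mm from the tipping axis; axes as the frame's. 40 mm free between bar and panel. The frame starts tipped 0.45 rad (26 deg) toward the robot, on its front rest. It tips freely: let go, it falls forward to the rest or back, with the leg down onto the leg, 0.15 rad past upright
- foot (a point): middle of the prop leg's foot, a rubber pin 18 mm thick, 45 mm long along the frame's y, at the end of a 12 mm steel leg on the lamp's +y side. The leg turns on an axis parallel to y, 95 mm up the frame from the hinge axis; the foot is 120 mm from that pivot, 125 mm along y from the frame's middle. Folded, the foot stands above the top bar. z points from pivot to foot
- leg (a joint): swing of the prop leg relative to the frame, rad: 0 = folded up along the frame, growing as the foot swings backward (away from the robot) and down; 2.53 = down at its stop. Its weight holds it at either end: under 1 N at the foot swings it to its centre, where the leg is plumb (0.45 while the frame is on its front rest); past that it falls to the stop by itself in about 1.5 s
- dimmer_grip (a point): on the vertical axis of the dimmer knob, at the height to grip, at the right (-y) end of the base plate. The knob is a grey disc 44 mm in diameter with a raised finger bar across it, 14 mm wide, 42 mm long; the bar stands 30 mm above the disc, its top 7 mm above this point
- dimmer (a joint): dimmer knob, rad: 0 = off, its end stop, fully anticlockwise seen from above; grows clockwise. At 0 the finger bar lies along the base plate's x; it turns with the knob
- mug: grey mug, 88 mm high, beside the knob end of the lamp, to be left alone
- union_a: brass union, 48 mm high, in front of the lamp, to be left alone
- tape_measure: yellow tape measure, 34 mm high, in front of the lamp, to be left alone
- nut_a: steel lock nut, 18 mm high, in front of the lamp, to be left alone
- tee_a: brass tee, 34 mm high, beside the leg end of the lamp, to be left alone

How it is judged:
On the way, in this order (a step that is already met when the one before it is completed fails the run):
1. the dimmer is turned anticlockwise to its off stop (value of joint dimmer below 0.1 rad), for 0.2 s.
2. the prop leg is flipped over centre and down at its stop, the frame still leaning forward (value of joint leg above 2.35 rad and angle between frame's own z axis and vertical above 0.3 rad), for 0.2 s.
At the end, for the whole second after the job is handed in: dimmer within 0.1 rad of its off stop, leg down within 0.18 rad of its stop, and the gripper still gripping the top bar (contact over 1.5 N, within 80 mm of the bar's middle) with the frame at rest within 0.08 rad of upright, so that neither the front rest nor the leg carries it (value of joint dimmer below 0.1 rad and value of joint leg above 2.35 rad and angle between frame's own z axis and vertical below 0.08 rad and angular speed of frame below 0.15 rad/s and contact force between the fingers and frame above 1.5 N and distance between the grasp point and bar_mid below 0.08 m); the arm keeps its last pose, push and grip.
It fails at once if a thing standing round the lamp was moved by more than 40 mm (distance of any of mug, union_a, tape_measure, nut_a, tee_a from where it was at the start of the episode above 0.04 m).
It also fails if it takes over 72 s, if anything falls off the work surface, if the arm or the gripper's body presses on something with over 40 N, if the wrist force passes 120 N, or if a joint passes its speed limit or range.

## Robot

A 6-joint arm with a two-finger parallel gripper is mounted at the origin on a cart in front of the work surface, level with it; the furniture and walls round the work are solid. World frame = base frame: x ahead of the robot, y to its left, z up, the work surface at z = 0. Lengths are in m, angles in rad, forces in N, time in s.
With the tool pointing down it reaches from about 0.35 to 0.725 m from the base axis. Payload 6 kg.
Tool frame: the origin (TCP) lies at the very end of the fingers, on their centre line; the grasp point (between the pads) lies 19 mm behind it; z points along the fingers, y is the direction in which the jaws open and shut (so a half turn about z gives the same grasp; the last joint's range is limited). The gripper opens to 85 mm and grips with 20 to 120 N. Pads are 22 mm wide; open, the fingers measure 114 mm over their backs; the gripper's body (76 mm by 85 mm) begins 54 mm behind the grasp point. The pads swing forward as they close: fully open they stand 13 mm farther back than shut.
Start: joints at [-0.895, 0.04, 0.085, 0, -1.615, -0.334], TCP at [0.201, -0.565, 0.231] pointing down, gripper open.
Joint ranges: [-2.56, 2.56], [-1.29, 2.01], [-1.08, 1.49], [-3.29, 1.98], [-2.81, -0.18], [-2.99, 2.99]. Speed limits (rad/s): [2.57, 2.57, 3.01, 3.14, 3.14, 3.14].

## Interface

Orientations are given as a unit quaternion [x, y, z, w].
In Python, from station import get_state, imaging, close_job, spotter gives the robot as it stands.
- The arm moves only by the shell command python3 -m pendant 'ROWS' [OPENING] [FORCE]. ROWS is JSON, a list of rows, each a list of 2 entries, a list of its own where there are three numbers: the shift along the tool's x, y, z in m, then the turn, a rotation vector about the tool's x, y, z in rad. A call has 1 to 12 rows; each row is the pose to reach, as a shift and turn from the pose measured when the call began, along the tool's axes at that moment; what a row does not reach only later rows make up. A row lasts 1/12 s, in which the tool goes at most 41.7 mm and 7.16 degrees, less where a joint would pass 70% of its speed; a pose out of reach is approached as far as the arm can. A call with a gripper value outside its range is refused whole. OPENING is the finger opening in m, from 0 to 0.0854, set as the call begins (- or left out, the last holds). The fingers move at their own pace and stop on an object; FORCE is the grip in N (left out, the last holds). Time passes only in rows, so rows that repeat a pose let the fingers close. It gives the time, the measured TCP pose, the force and the opening at its end, in the units of the state.
- get_state(): the state, without advancing time (a new reading comes with each control period).
- imaging.get_image(name): name is "scene" or "top"; returns a dict with "frame" (420x560x3 uint8, red, green, blue), "vfov" (degrees; the focal length in pixels is half the picture's height over the tangent of half this angle, whatever the lens; pixels are square), "cx", "cy" (the principal point, pixels), "k1" (the pictures are not rectified: a ray, as slopes to the right and down, at radius r is drawn at 1 + k1 r^2 times it, then the intrinsics apply), "R" (3x3) and "t" (3): a world point X has camera coordinates R X + t. Camera axes: x right, y down, z forward; pixel columns grow to the right and rows downward; lengths in m; the calibration is good to about 2 mm. A picture is of the moment at which its call begins. There is no depth.
- close_job(): hands the job in, once; it reports no verdict.
Trained networks look in the newest picture that a camera, given by its name, has taken for a name from the list of things; names that differ only in an ending like _2 or _b are one class to them, and where a whole thing is asked for, a point or a joint stands for the part that bears it (a point fixed in the world has none). Each returns a list of dicts, best first, with "score" (0 to 1); they miss things now and then, are a little off and sometimes report something else, mostly with a low value. They report only what shows in the picture. A call takes as long as a camera call.
- spotter.search_frame(query, camera): "position" ([x, y, z] in m, in the coordinates of the camera as it stood for that picture, good to about 4 mm: the middle of the surface that is visible of it).
- spotter.mark_of(query, camera): "position" ([x, y, z] in m, in the coordinates of the camera as it stood for that picture, good to about 4 mm: a listed point, or the origin of a listed thing).
The state is a dict: "t": time; "joints": joint angles; "joint_vel": joint speeds; "joint_efforts": joint torques, N m; "position": TCP position; "tcp_rot": TCP orientation; "ft_force": force on the tool from outside, world axes, zero at the start; "torque": the same for the moment, N m; "opening": opening from 0.0 (shut) to 1.0 (fully open).
Only numpy, scipy, OpenCV 4.12 (cv2) and the standard library are available. Lean on these libraries where they do the work, as an engineer would, in place of code of your own. Each camera call takes 0.05 s, during which the arm holds its last target.

## Working session

There is one attempt and no reset: what is moved stays moved. The work goes in short steps, Python scripts to look and compute and a shell command to move; the robot and the scene stay as the last step left them, time stands still between calls to the robot, and variables do not carry over. Pictures are saved under pics/ and viewed, and the job is handed in when it is done.

```bash
ls; mkdir -p pics
cat > h.py <<'E'
import numpy as np, cv2
from station import get_state, imaging, close_job, spotter
from scipy.spatial.transform import Rotation as Rn
def shot(c,name):
    im=imaging.get_image(c); cv2.imwrite('pics/'+name+'.png',im['frame'][:,:,::-1]); return im
def w(im,p): return np.array(im['R']).T@(np.array(p)-np.array(im['t']))
def proj(im,X):
    c=np.array(im['R'])@np.array(X)+np.array(im['t']); s=c[:2]/c[2]; s=s*(1+im['k1']*(s@s))
    f=210/np.tan(np.radians(im['vfov'])/2); return s*f+[im['cx'],im['cy']]
def rowfor(P,R=None):
    s=get_state(); R0=Rn.from_quat(s['tcp_rot']); d=R0.inv().apply(np.array(P)-s['position'])
    return d, (R0.inv()*R).as_rotvec() if R is not None else None
E
python3 - <<'E'
from h import *
s=get_state(); print(s)
for c in ['scene','top']:
    im=shot(c,c+'0'); print(c,im['frame'].shape,w(im,[0,0,0]))
    for q in ['frame','bar_mid','foot','dimmer_grip','mug','union_a','tape_measure','nut_a','tee_a']:
        for r in spotter.mark_of(q,c)[:2]: X=w(im,r['position']); print(q,round(r['score'],2),X.round(3),proj(im,X).round(0))
E
```

```text
pics
{'t': 0.0, 'joints': array([-8.95269241e-01,  4.08238735e-02,  8.38500650e-02, -4.92241827e-04,
       -1.61548922e+00, -3.33674820e-01]), 'joint_vel': array([-0.00032167,  0.00053345, -0.00071495,  0.0003632 , -0.00200384,
       -0.00069477]), 'joint_efforts': array([ 7.92170340e-04, -3.68219626e+01,  3.47425282e+01,  6.93256259e+00,
       -5.29844896e-03, -3.50082416e-07]), 'position': array([ 0.20111185, -0.56495708,  0.23028802]), 'tcp_rot': array([-1.70105629e-01,  9.85425451e-01,  8.48360829e-04, -1.87650049e-04]), 'ft_force': array([-0.80419559, -0.00982438, -0.12396268]), 'torque': array([0.01234892, 0.01674128, 0.01343975]), 'opening': 0.9965125979313761}
scene (420, 560, 3) [-0.12914169  0.53725969  0.57217598]
frame 0.77 [0.626 0.035 0.032] [279. 248.]
bar_mid 0.81 [0.548 0.027 0.194] [299. 201.]
foot 0.74 [0.519 0.153 0.228] [259. 205.]
dimmer_grip 0.66 [ 0.636 -0.195  0.051] [342. 218.]
mug 0.83 [ 0.681 -0.32  -0.001] [361. 217.]
union_a 0.72 [ 0.467 -0.028 -0.001] [336. 280.]
tape_measure 0.91 [ 0.479 -0.132 -0.001] [363. 264.]
nut_a 0.61 [ 0.468  0.098 -0.002] [294. 298.]
tee_a 0.94 [0.632 0.268 0.001] [197. 287.]
tee_a 0.45 [ 0.471  0.099 -0.   ] [293. 297.]
top (420, 560, 3) [0.39113076 0.06706264 1.38823437]
frame 0.97 [0.626 0.033 0.04 ] [282. 193.]
bar_mid 0.85 [0.544 0.024 0.199] [288. 214.]
foot 0.66 [0.521 0.151 0.227] [237. 222.]
dimmer_grip 0.73 [ 0.636 -0.194  0.054] [361. 189.]
mug 0.78 [ 0.68  -0.319  0.001] [397. 177.]
union_a 0.49 [ 0.469 -0.029 -0.001] [304. 248.]
tape_measure 0.55 [ 0.484 -0.137  0.001] [340. 242.]
nut_a 0.58 [0.469 0.107 0.006] [258. 248.]
tee_a 0.57 [ 0.631  0.262 -0.001] [206. 195.]
tee_a 0.44 [0.471 0.103 0.003] [259. 248.]
```

View pics/scene0.png

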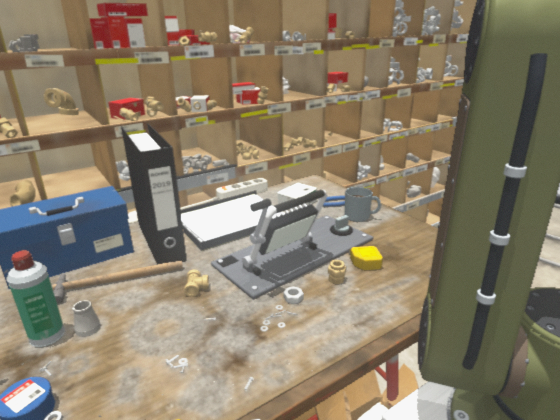

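```bash
python3 -c "
import cv2
a=cv2.imread('pics/top0.png');cv2.imwrite('pics/top0z.png',cv2.resize(a[150:280,190:430],None,fx=3.3,fy=3.3,interpolation=2))"
```

```text
(no output)
```

View pics/top0z.png

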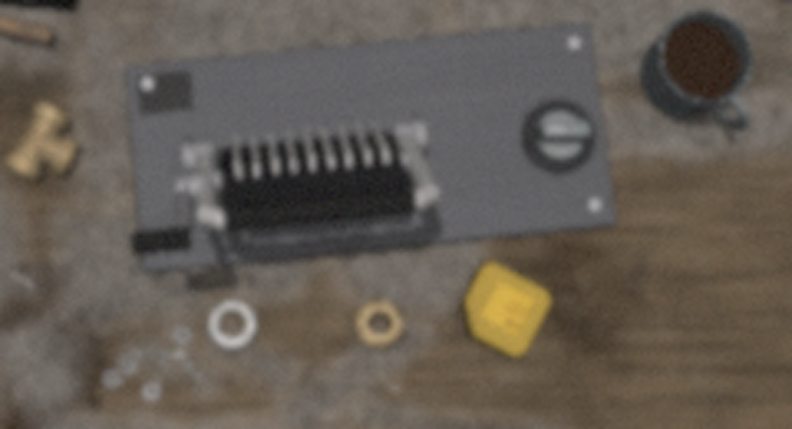

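```bash
cat >> h.py <<'E'
def ray(im,px,z):
    f=210/np.tan(np.radians(im['vfov'])/2); d=(np.array(px)-[im['cx'],im['cy']])/f; s=d.copy()
    for _ in range(20): s=d/(1+im['k1']*(s@s))
    R=np.array(im['R']); v=R.T@np.array([s[0],s[1],1.]); o=w(im,[0,0,0]); return o+v*(z-o[2])/v[2]
E
python3 - <<'E'
from h import *
im=shot('top','top1')
z=lambda a,b:(190+a/3.3-.5,150+b/3.3-.5)
C=[ray(im,z(*p),.012) for p in [(127,68),(588,25),(614,220),(147,270)]]
for c in C: print(c.round(4))
d=C[0]-C[1];print(np.arctan2(-d[0],d[1])); d=C[3]-C[2];print(np.arctan2(-d[0],d[1]))
for p in [(147,84),(573,43),(594,204)]: print(ray(im,z(*p),.012))
P=proj(im,[.636,-.195,.055]);print(P, proj(im,[.636+.03,-.195,.055]))
x,y=P.astype(int)
a=im['frame'][y-22:y+23,x-22:x+23,::-1];cv2.imwrite('pics/knob.png',cv2.resize(a,None,fx=12,fy=12,interpolation=2))
im=shot('scene','s1')
P=proj(im,[.636,-.195,.055]);x,y=P.astype(int);print(P)
a=im['frame'][y-60:y+100,x-140:x+60,::-1];cv2.imwrite('pics/knob2.png',cv2.resize(a,None,fx=4,fy=3.75,interpolation=2))
E
```

```text
[0.703  0.1941 0.012 ]
[ 0.7406 -0.2278  0.012 ]
[ 0.56   -0.2445  0.012 ]
[0.519  0.1756 0.012 ]
0.08908468062090884
0.09731115854458564
[0.68794341 0.17591933 0.012     ]
[ 0.72368767 -0.21312435  0.012     ]
[ 0.57476043 -0.22675415  0.012     ]
[360.96727085 188.51155458] [360.58921017 178.37301808]
[341.83704939 216.68561712]
```

View pics/knob.png

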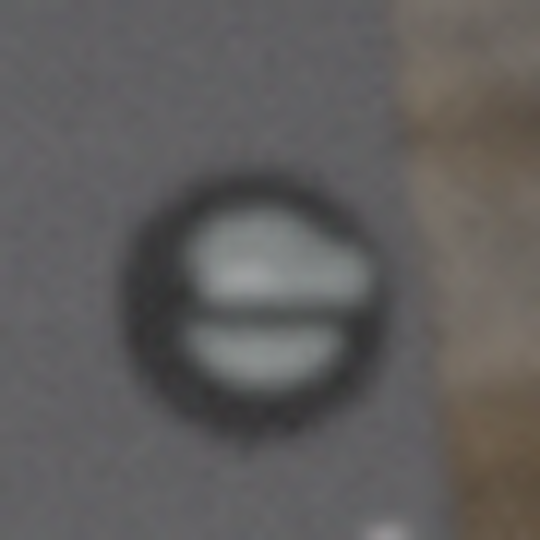

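View pics/knob2.png

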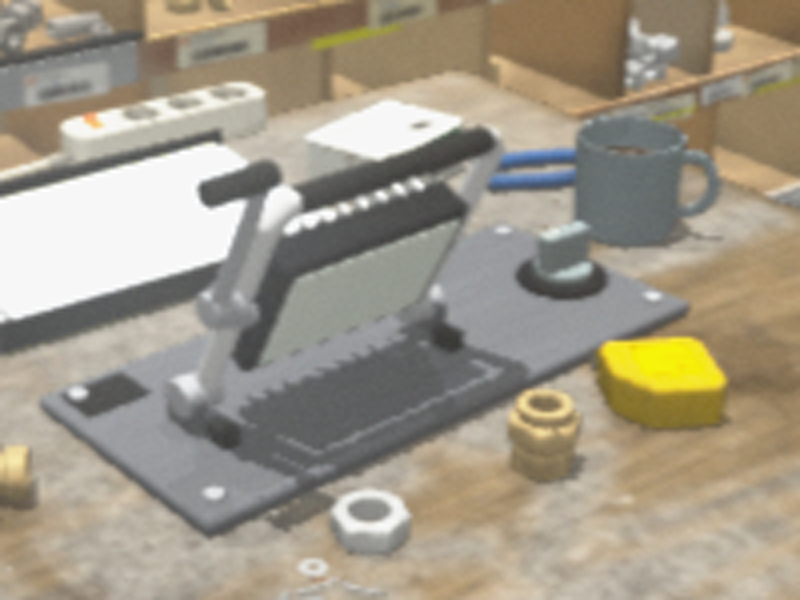

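Run:
```python
from h import *
out=[]
for c in ['top','scene']:
    im=imaging.get_image(c)
    P=proj(im,[.636,-.195,.055]);x,y=P.astype(int);row=[]
    for ang in [70,80,90,100,110,120]:
        h=16; a=cv2.resize(np.ascontiguousarray(im['frame'][y-h:y+h,x-h:x+h,::-1]),(256,256),interpolation=2)
        t=np.radians(ang)
        for z in (.030,.060):
            pts=[]
            for u,v in [(21,7),(21,-7),(-21,-7),(-21,7)]:
                X=[.636+(u*np.cos(t)-v*np.sin(t))/1000,-.195+(u*np.sin(t)+v*np.cos(t))/1000,z]
                q=(proj(im,X)-[x-h,y-h]+.5)*8; pts.append(q)
            cv2.polylines(a,[np.int32(pts)],True,(0,0,255) if z>.05 else (0,255,0),1)
        cv2.putText(a,str(ang),(5,15),0,.5,(0,255,255)); row.append(a)
    out.append(np.vstack([np.hstack(row[:3]),np.hstack(row[3:])]))
cv2.imwrite('pics/kt.png',out[0]);cv2.imwrite('pics/ks.png',out[1])
```

```text
(no output)
```

View pics/kt.png

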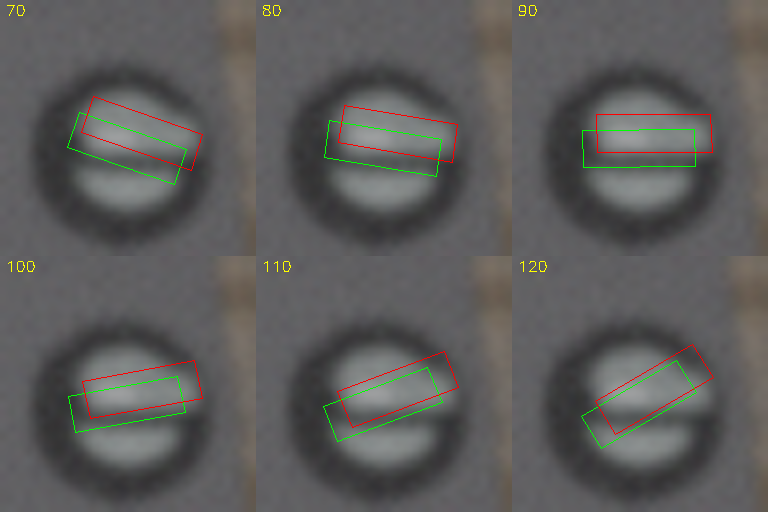

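View pics/ks.png

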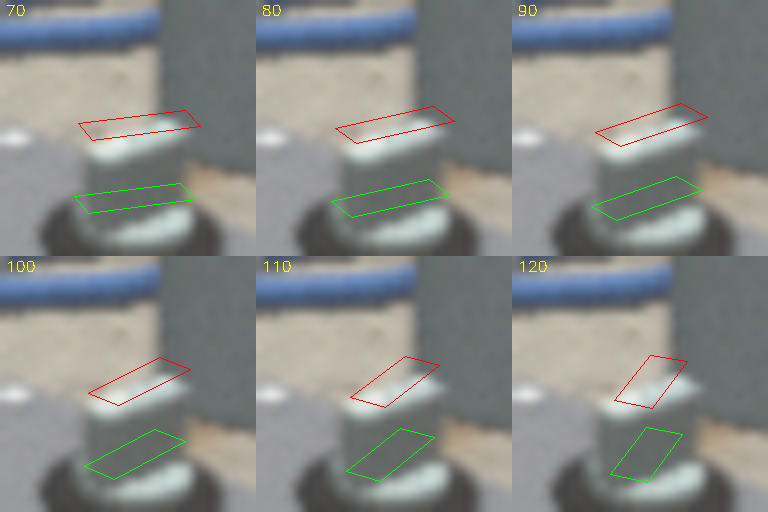

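```bash
cat >> h.py <<'E'
def down(yaw): # tool z down, tool y at angle yaw (deg)
    a=np.radians(yaw); y=np.array([np.cos(a),np.sin(a),0]); z=np.array([0,0,-1.]); return Rn.from_matrix(np.c_[np.cross(y,z),y,z])
E
python3 - <<'E'
from h import *
for yaw in (0,180): print(rowfor([.636,-.195,.15],down(yaw)))
E
```

```text
(array([-0.53382115,  0.2030891 ,  0.08129253]), array([ 2.06852663e-05, -3.41643559e-05,  1.91258111e+00]))
(array([-0.53382115,  0.2030891 ,  0.08129253]), array([ 3.11115688e-05,  1.88369155e-05, -1.22901154e+00]))
```

```bash
python3 -m pendant '[[[-0.04,0.015,0],[0,0,-0.1]],[[-0.08,0.03,0],[0,0,-0.2]],[[-0.12,0.045,0.01],[0,0,-0.3]],[[-0.16,0.06,0.01],[0,0,-0.4]],[[-0.2,0.075,0.01],[0,0,-0.5]],[[-0.24,0.09,0.02],[0,0,-0.6]],[[-0.28,0.105,0.02],[0,0,-0.7]],[[-0.32,0.12,0.03],[0,0,-0.8]],[[-0.36,0.14,0.03],[0,0,-0.9]],[[-0.4,0.155,0.04],[0,0,-1.0]],[[-0.44,0.17,0.04],[0,0,-1.1]],[[-0.44,0.17,0.04],[0,0,-1.1]]]' 0.05 40
python3 - <<'E'
from h import *
print(get_state()['joints'].round(3), rowfor([.636,-.195,.15],down(180)))
E
```

```text
t: 2.2
position: [0.5612, -0.2541, 0.1898]
tcp_rot: [-0.663, 0.749, 0.001, -0.0]
ft_force: [-0.3, -0.9, 0.0]
opening: 0.584
[-1.010e-01  8.300e-02  5.500e-02 -1.000e-03 -1.544e+00 -2.000e-02] (array([-0.06762535, -0.06719257,  0.039779  ]), array([ 0.00126443,  0.00102484, -0.12101217]))
```

```bash
python3 -m pendant '[[[-0.035,-0.035,0.02],[0,0,-0.06]],[[-0.0676,-0.0672,0.04],[0,0,-0.121]],[[-0.0676,-0.0672,0.04],[0,0,-0.121]],[[-0.0676,-0.0672,0.04],[0,0,-0.121]],[[-0.0676,-0.0672,0.04],[0,0,-0.121]],[[-0.0676,-0.0672,0.04],[0,0,-0.121]]]'
python3 - <<'E'
from h import *
print(get_state()['joints'].round(3), rowfor([.636,-.195,.034],down(180)))
im=shot('scene','s2')
P=proj(im,[.636,-.195,.08]).astype(int);x,y=P;a=im['frame'][y-80:y+70,x-100:x+100,::-1];cv2.imwrite('pics/s2.png',cv2.resize(a,None,fx=4,fy=4,interpolation=2))
E
```

```text
t: 2.7
position: [0.6359, -0.1955, 0.1502]
tcp_rot: [-0.707, 0.707, 0.001, -0.0]
ft_force: [0.2, -0.1, 1.2]
opening: 0.585
[ 1.000e-03  2.180e-01  1.330e-01 -1.000e-03 -1.486e+00 -2.000e-03] (array([-0.00047892, -0.00021486,  0.11624049]), array([ 0.0009963 ,  0.00053193, -0.00069618]))
```

View pics/s2.png

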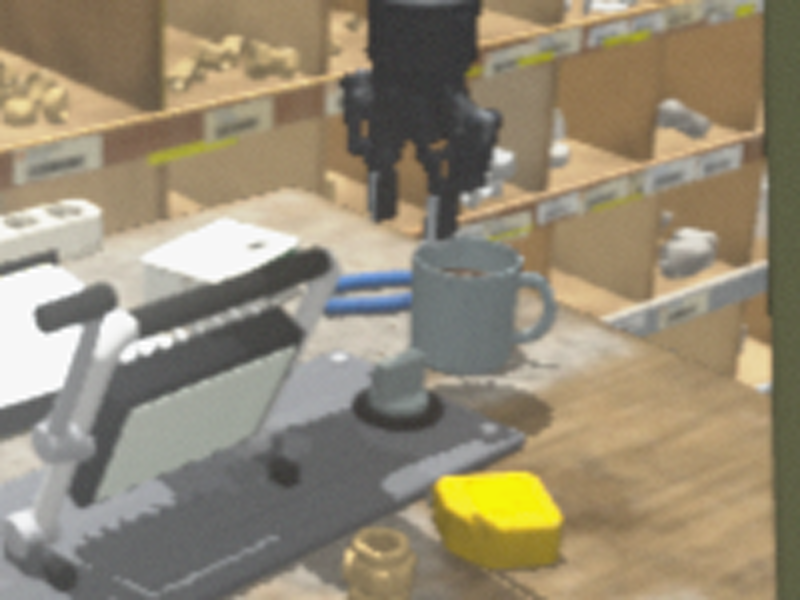

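Fingers straddle the knob from above (knob at about 400,385 in the crop). Descending.

```bash
python3 -m pendant '[[[0,0,0.02],[0,0,0]],[[0,0,0.04],[0,0,0]],[[0,0,0.06],[0,0,0]],[[0,0,0.075],[0,0,0]],[[0,0,0.09],[0,0,0]],[[0,0,0.1],[0,0,0]],[[0,0,0.108],[0,0,0]],[[0,0,0.116],[0,0,0]],[[0,0,0.116],[0,0,0]],[[0,0,0.116],[0,0,0]]]'
python3 -m pendant '[[[0,0,0],[0,0,0]],[[0,0,0],[0,0,0]],[[0,0,0],[0,0,0]],[[0,0,0],[0,0,0]],[[0,0,0],[0,0,0]],[[0,0,0],[0,0,0]],[[0,0,0],[0,0,0]]]' 0 40
```

```text
t: 3.58
position: [0.6358, -0.1961, 0.0352]
tcp_rot: [-0.707, 0.708, 0.0, 0.0]
ft_force: [-0.4, 0.2, 0.9]
opening: 0.588
t: 4.17
position: [0.6357, -0.1961, 0.0362]
tcp_rot: [-0.707, 0.708, -0.0, 0.0]
ft_force: [-4.7, 0.7, 6.3]
opening: 0.151
```

```bash
python3 -m pendant '[[[0,0,0],[0,0,-0.1]],[[0,0,0],[0,0,-0.2]],[[0,0,0],[0,0,-0.3]],[[0,0,0],[0,0,-0.4]],[[0,0,0],[0,0,-0.5]],[[0,0,0],[0,0,-0.6]],[[0,0,0],[0,0,-0.7]],[[0,0,0],[0,0,-0.8]],[[0,0,0],[0,0,-0.9]],[[0,0,0],[0,0,-1.0]],[[0,0,0],[0,0,-1.1]],[[0,0,0],[0,0,-1.2]]]'
python3 - <<'E'
from h import *
s=get_state();print(s['torque'],s['joints'].round(3))
E
python3 -m pendant '[[[0,0,0],[0,0,-0.1]],[[0,0,0],[0,0,-0.2]],[[0,0,0],[0,0,-0.3]],[[0,0,0],[0,0,-0.38]],[[0,0,0],[0,0,-0.44]],[[0,0,0],[0,0,-0.5]],[[0,0,0],[0,0,-0.5]]]'
python3 - <<'E'
from h import *
s=get_state();print(s['torque'],s['joints'].round(3))
E
```

```text
t: 5.17
position: [0.6377, -0.1946, 0.0363]
tcp_rot: [0.983, -0.182, 0.002, -0.001]
ft_force: [4.5, 4.7, -0.4]
opening: 0.157
[ 1.59684932 -1.65903051 -0.07299193] [ 0.002  0.271 -0.016 -0.002 -1.28   1.203]
t: 5.75
position: [0.6379, -0.1935, 0.0363]
tcp_rot: [0.998, 0.067, 0.003, -0.002]
ft_force: [0.2, 5.6, 2.2]
opening: 0.156
[ 1.95419993  0.51679854 -0.97096036] [ 0.003  0.27  -0.016 -0.004 -1.28   1.704]
```

```bash
python3 -m pendant '[[[0,0,0],[0,0,-0.03]],[[0,0,0],[0,0,-0.06]],[[0,0,0],[0,0,-0.06]],[[0,0,0],[0,0,-0.06]]]'
python3 - <<'E'
from h import *
s=get_state();print(s['torque'],s['joints'].round(3))
E
```

```text
t: 6.08
position: [0.6384, -0.1934, 0.0364]
tcp_rot: [0.995, 0.096, 0.003, -0.002]
ft_force: [1.2, 1.7, 0.6]
opening: 0.157
[ 0.77641428 -0.33344146 -1.27728516] [ 0.003  0.27  -0.015 -0.004 -1.279  1.761]
```

```bash
python3 -m pendant '[[[0,0,0],[0,0,0]],[[0,0,0],[0,0,0]],[[0,0,0],[0,0,0]],[[0,0,0],[0,0,0]],[[0,0,-0.02],[0,0,0]],[[0,0,-0.05],[0,0,0]],[[0,0,-0.08],[0,0,0]],[[0,0,-0.12],[0,0,0]],[[0,0,-0.16],[0,0,0]],[[0,0,-0.2],[0,0,0]],[[0,0,-0.24],[0,0,0]],[[0,0,-0.24],[0,0,0]]]' 0.05
python3 - <<'E'
from h import *
im=shot('scene','s3')
x,y=proj(im,[.636,-.195,.055]).astype(int)
rows=[]
for ang in [-5,2,5.3,10]:
        h=16; a=cv2.resize(np.ascontiguousarray(im['frame'][y-h:y+h,x-h:x+h,::-1]),(384,384),interpolation=2)
        t=np.radians(ang)
        for z in (.026,.056):
            pts=[]
            for u,v in [(21,7),(21,-7),(-21,-7),(-21,7)]:
                X=[.638+(u*np.cos(t)-v*np.sin(t))/1000,-.195+(u*np.sin(t)+v*np.cos(t))/1000,z]
                q=(proj(im,X)-[x-h,y-h]+.5)*12; pts.append(q)
            cv2.polylines(a,[np.int32(pts)],True,(0,0,255) if z>.05 else (0,255,0),1)
        cv2.putText(a,str(ang),(5,15),0,.5,(0,255,255)); rows.append(cv2.resize(a,(300,300)))
cv2.imwrite('pics/k3.png',np.vstack([np.hstack(rows[:2]),np.hstack(rows[2:])]))
E
```

```text
t: 7.08
position: [0.6382, -0.1961, 0.2877]
tcp_rot: [0.995, 0.095, 0.01, 0.001]
ft_force: [0.7, -1.2, 2.8]
opening: 0.586
```

View pics/k3.png

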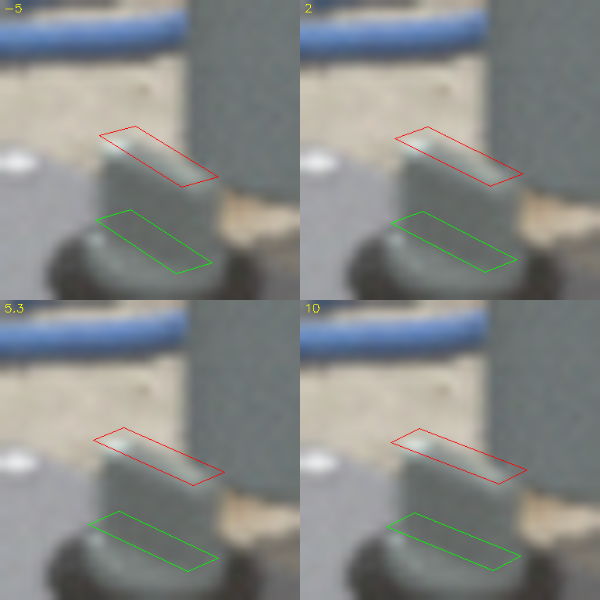

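View pics/s3.png

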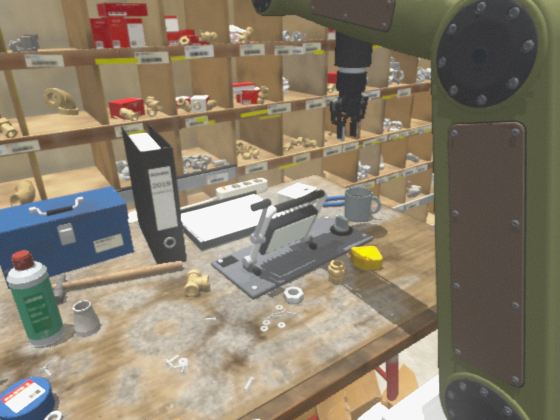

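```bash
cat >> h.py <<'E'
PSI=.093;O=np.array([.626,.034,.035])
def F(xp,yp,z): return np.array([O[0]+xp*np.cos(PSI)-yp*np.sin(PSI),O[1]+xp*np.sin(PSI)+yp*np.cos(PSI),z])
E
python3 - <<'E'
from h import *
R=down(95.3)
print(F(-.1435,.128,.208))
print(rowfor(F(-.1435,.128,.29),R),rowfor(F(-.1435,.128,.208),R))
E
```

```text
[0.47123327 0.14812059 0.208     ]
(array([-0.09846155, -0.3687759 , -0.00888309]), array([ 2.53989948e-02,  8.93607091e-04, -3.04304151e+00])) (array([-0.09982461, -0.36889121,  0.07310549]), array([ 2.53989948e-02,  8.93607091e-04, -3.04304151e+00]))
```

```bash
python3 -m pendant '[[[-0.01,-0.035,-0.01],[0,0,0]],[[-0.02,-0.07,-0.02],[0,0,0]],[[-0.03,-0.105,-0.02],[0,0,0.03]],[[-0.04,-0.14,-0.02],[0,0,0.05]],[[-0.05,-0.175,-0.02],[0,0,0.07]],[[-0.06,-0.21,-0.02],[0,0,0.1]],[[-0.07,-0.245,-0.02],[0,0,0.1]],[[-0.08,-0.28,-0.02],[0,0,0.1]],[[-0.09,-0.315,-0.02],[0,0,0.1]],[[-0.098,-0.35,-0.01],[0,0,0.1]],[[-0.098,-0.369,-0.009],[0,0,0.1]],[[-0.098,-0.369,-0.009],[0,0,0.1]]]' 0
python3 -m pendant '[[[0,0,0],[0,0,0]],[[0,0,0],[0,0,0]]]'
python3 - <<'E'
from h import *
im=shot('scene','s4'); im=shot('top','t4');R=down(-84.7)
for q in ['foot','frame','bar_mid']:
        for r in spotter.mark_of(q,'top')[:1]: X=w(im,r['position']); print(q,round(r['score'],2),X.round(3))
print(rowfor(F(-.1435,.128,.208),R))
E
```

```text
t: 8.13
position: [0.4702, 0.1513, 0.2886]
tcp_rot: [0.999, 0.048, 0.007, -0.0]
ft_force: [-0.2, -0.0, -0.2]
opening: -0.002
t: 8.3
position: [0.47, 0.1514, 0.2881]
tcp_rot: [0.999, 0.048, 0.007, -0.0]
ft_force: [0.2, 0.4, -0.8]
opening: -0.001
frame 0.96 [0.624 0.033 0.036]
bar_mid 0.92 [0.548 0.024 0.197]
(array([-0.00070679,  0.00255176,  0.08063812]), array([-0.00021621, -0.01495159,  0.00148164]))
```

View pics/s4.png

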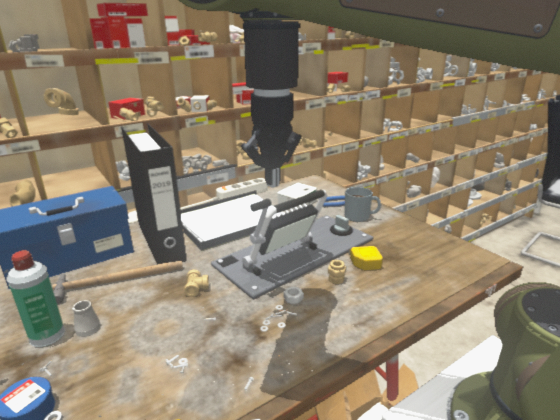

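```bash
python3 -m pendant '[[[0,0.002,0.03],[0,-0.01,0]],[[0,0.002,0.055],[0,-0.015,0]],[[0,0.002,0.075],[0,-0.015,0]],[[0,0.002,0.08],[0,-0.015,0]],[[0,0.002,0.08],[0,-0.015,0]]]'
python3 - <<'E'
from h import *
R=down(-84.7)
for x in (-.1435,-.03): print(rowfor(F(x,.128,.208),R))
im=shot('scene','s5')
x,y=proj(im,[.52,.15,.228]).astype(int);a=im['frame'][y-75:y+75,x-100:x+100,::-1];cv2.imwrite('pics/s5.png',cv2.resize(a,None,fx=4,fy=4,interpolation=2))
E
```

```text
t: 8.97
position: [0.4715, 0.1479, 0.2073]
tcp_rot: [0.999, 0.047, -0.001, 0.001]
ft_force: [-0.2, 0.3, 0.1]
opening: -0.005
(array([-0.00025376, -0.0002239 , -0.00065199]), array([0.00140145, 0.002395  , 0.00069619]))
(array([ 0.11324591, -0.00020116, -0.00092384]), array([0.00140145, 0.002395  , 0.00069619]))
```

View pics/s5.png

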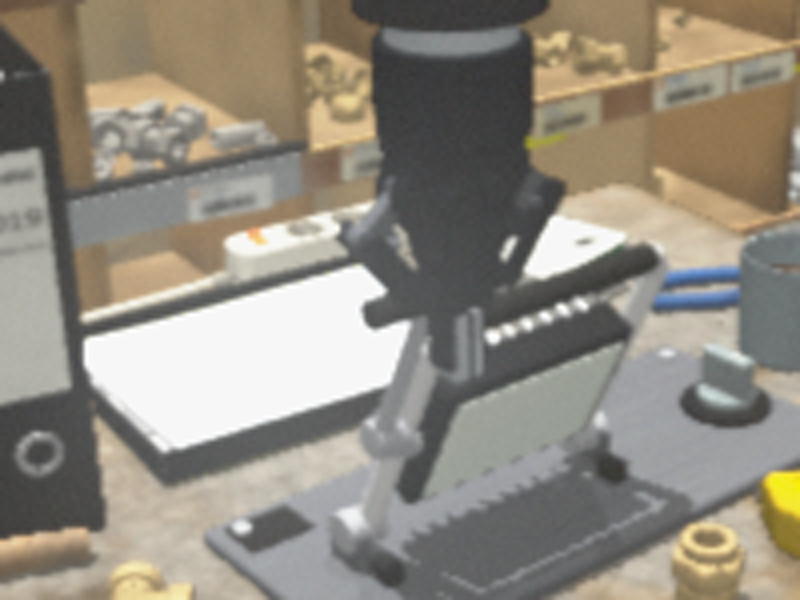

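Finger is in front of the foot (foot at about 385,310). Pushing gently backwards.

```bash
python3 -m pendant '[[[0.01,0,0],[0,0,0]],[[0.02,0,0],[0,0,0]],[[0.03,0,0],[0,0,0]],[[0.038,0,0],[0,0,0]],[[0.046,0,0],[0,0,0]],[[0.054,0,0],[0,0,0]]]'
python3 -m pendant '[[[0.008,0,0],[0,0,0]],[[0.016,0,0],[0,0,0]],[[0.024,0,0],[0,0,0]],[[0.032,0,0],[0,0,0]],[[0.04,0,0],[0,0,0]],[[0.048,0,0],[0,0,0]],[[0.054,0,0],[0,0,0]],[[0.054,0,0],[0,0,0]]]'
python3 - <<'E'
from h import *
im=shot('scene','s6')
x,y=proj(im,[.52,.15,.228]).astype(int);a=im['frame'][y-75:y+75,x-100:x+100,::-1];cv2.imwrite('pics/s6.png',cv2.resize(a,None,fx=4,fy=4,interpolation=2))
E
```

```text
t: 9.52
position: [0.5268, 0.1534, 0.2103]
tcp_rot: [0.999, 0.047, 0.001, -0.0]
ft_force: [0.2, 0.4, 0.6]
opening: 0.001
t: 10.18
position: [0.5814, 0.1584, 0.2098]
tcp_rot: [0.999, 0.046, 0.0, 0.0]
ft_force: [1.1, 0.2, -0.8]
opening: 0.002
```

View pics/s6.png

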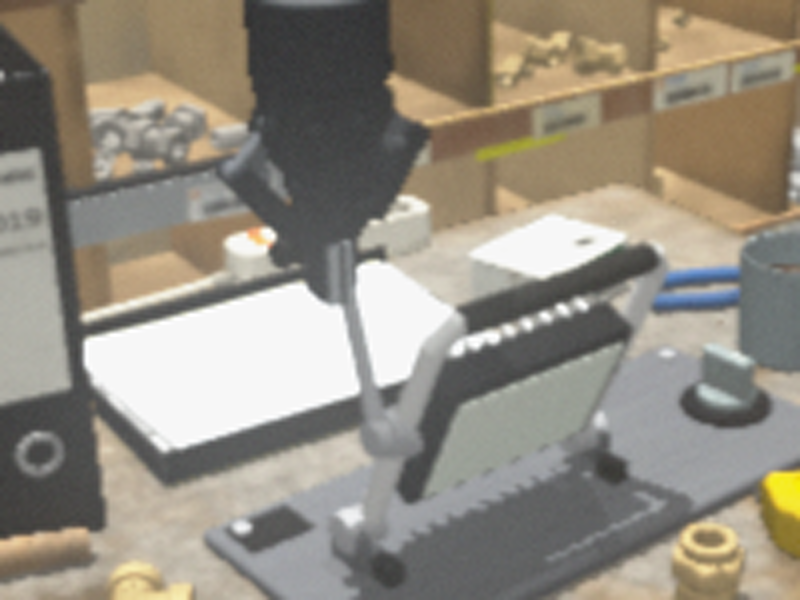

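```bash
python3 -m pendant '[[[0,0,-0.03],[0,0,0]],[[0,0,-0.06],[0,0,0]],[[0,0,-0.09],[0,0,0]],[[0,0,-0.12],[0,0,0]],[[0,0,-0.12],[0,0,0]],[[0,0,-0.12],[0,0,-0.1]],[[0,0,-0.12],[0,0,-0.2]],[[0,0,-0.12],[0,0,-0.3]],[[0,0,-0.12],[0,0,-0.4]],[[0,0,-0.12],[0,0,-0.5]],[[0,0,-0.12],[0,0,-0.6]],[[0,0,-0.12],[0,0,-0.7]]]'
python3 -m pendant '[[[0,0,0],[0,0,-0.1]],[[0,0,0],[0,0,-0.2]],[[0,0,0],[0,0,-0.3]],[[0,0,0],[0,0,-0.4]],[[0,0,0],[0,0,-0.5]],[[0,0,0],[0,0,-0.6]],[[0,0,0],[0,0,-0.7]],[[0,0,0],[0,0,-0.8]],[[0,0,0],[0,0,-0.87]],[[0,0,0],[0,0,-0.87]]]' 0.085 50
python3 - <<'E'
from h import *
im=shot('scene','s7')
for q in ['foot','frame','bar_mid']:
        for r in spotter.mark_of(q,'scene')[:1]: X=w(im,r['position']); print(q,round(r['score'],2),X.round(3))
im2=shot('top','t7')
for q in ['foot','frame','bar_mid']:
        for r in spotter.mark_of(q,'top')[:1]: X=w(im2,r['position']); print(q,round(r['score'],2),X.round(3))
x,y=proj(im,[.52,.15,.15]).astype(int);a=im['frame'][y-75:y+75,x-100:x+100,::-1];cv2.imwrite('pics/s7.png',cv2.resize(a,None,fx=4,fy=4,interpolation=2))
print(get_state()['joints'].round(3))
yh=np.array([-np.sin(PSI),np.cos(PSI),0])
R=Rn.from_rotvec(-.45*yh)*down(185.3)
for g in (.18+.12,.18):   # grasp radius
  P=F(-(g-.019)*np.sin(.45),0,.035+(g-.019)*np.cos(.45)); print(P.round(4),rowfor(P,R))
E
```

```text
t: 11.23
position: [0.5806, 0.1585, 0.33]
tcp_rot: [0.921, 0.389, 0.001, 0.0]
ft_force: [0.3, -0.4, -0.2]
opening: -0.004
t: 12.07
position: [0.5803, 0.1585, 0.3301]
tcp_rot: [0.671, 0.742, 0.001, 0.0]
ft_force: [0.3, -0.0, -0.3]
opening: 0.995
foot 0.69 [0.679 0.165 0.061]
frame 0.63 [0.624 0.035 0.036]
bar_mid 0.72 [0.545 0.026 0.193]
foot 0.4 [0.676 0.164 0.063]
frame 0.82 [0.624 0.034 0.04 ]
bar_mid 0.81 [0.545 0.022 0.198]
[ 5.990e-01  7.800e-02  3.050e-01  1.000e-03 -1.797e+00  2.639e+00]
[0.5043 0.0226 0.288 ] (array([-0.12782424, -0.08905734,  0.04191033]), array([ 9.28565237e-04, -6.98171613e-01, -3.05893947e+00]))
[0.5563 0.0275 0.18  ] (array([-0.12800001, -0.03699241,  0.15002699]), array([ 9.28565237e-04, -6.98171613e-01, -3.05893947e+00]))
```

View pics/s7.png

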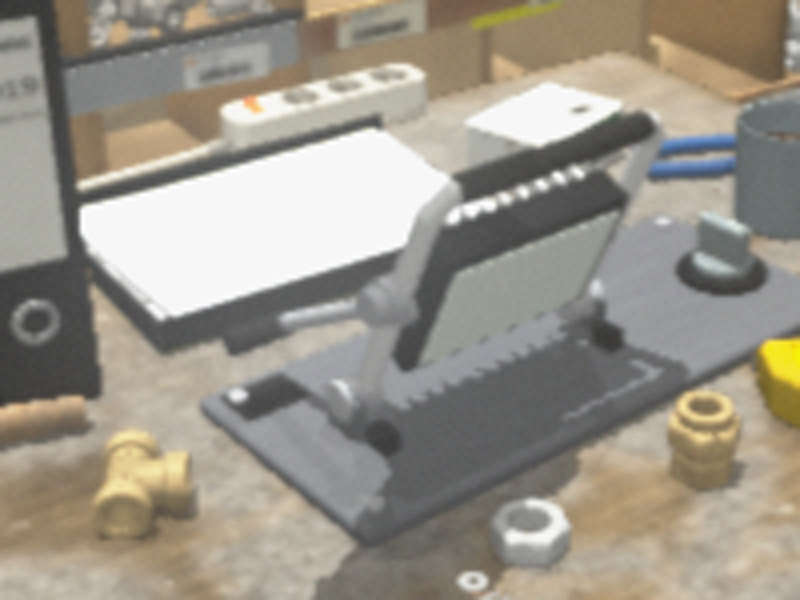

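Leg is down behind (foot at about 250,335), frame still on its rest. The wrist went round the long way, so I turn it back half a turn.

```bash
python3 -m pendant '[[[0,0,0],[0,0,0.12]],[[0,0,0],[0,0,0.24]],[[0,0,0],[0,0,0.36]],[[0,0,0],[0,0,0.48]],[[0,0,0],[0,0,0.6]],[[0,0,0],[0,0,0.72]],[[0,0,0],[0,0,0.84]],[[0,0,0],[0,0,0.96]],[[0,0,0],[0,0,1.08]],[[0,0,0],[0,0,1.2]],[[0,0,0],[0,0,1.32]],[[0,0,0],[0,0,1.44]]]'
python3 -m pendant '[[[0,0,0],[0,0,0.12]],[[0,0,0],[0,0,0.24]],[[0,0,0],[0,0,0.36]],[[0,0,0],[0,0,0.48]],[[0,0,0],[0,0,0.6]],[[0,0,0],[0,0,0.72]],[[0,0,0],[0,0,0.84]],[[0,0,0],[0,0,0.96]],[[0,0,0],[0,0,1.08]],[[0,0,0],[0,0,1.2]],[[0,0,0],[0,0,1.32]],[[0,0,0],[0,0,1.44]]]'
python3 -m pendant '[[[0,0,0],[0,0,0.12]],[[0,0,0],[0,0,0.26]],[[0,0,0],[0,0,0.26]]]'
python3 - <<'E'
from h import *
print(get_state()['joints'].round(3))
yh=np.array([-np.sin(PSI),np.cos(PSI),0])
R=Rn.from_rotvec(-.45*yh)*down(185.3)
for g in (.18+.12,.18):   # grasp radius
  P=F(-(g-.019)*np.sin(.45),0,.035+(g-.019)*np.cos(.45)); print(P.round(4),rowfor(P,R))
E
```

```text
t: 13.47
position: [0.5806, 0.1585, 0.33]
tcp_rot: [0.994, 0.11, 0.001, 0.0]
ft_force: [0.4, 1.0, 0.3]
opening: 0.994
t: 14.47
position: [0.5806, 0.1584, 0.33]
tcp_rot: [0.818, -0.575, 0.0, -0.0]
ft_force: [0.7, 0.2, 0.8]
opening: 1.0
t: 14.72
position: [0.5806, 0.1584, 0.3299]
tcp_rot: [0.735, -0.678, 0.0, -0.0]
ft_force: [0.1, 0.1, -0.9]
opening: 0.993
[ 5.990e-01  7.800e-02  3.050e-01  1.000e-03 -1.797e+00 -5.190e-01]
[0.5043 0.0226 0.288 ] (array([0.1292226 , 0.08697053, 0.04183568]), array([ 0.44888003, -0.00317475, -0.01220594]))
[0.5563 0.0275 0.18  ] (array([0.12853105, 0.0348994 , 0.14994728]), array([ 0.44888003, -0.00317475, -0.01220594]))
```

```bash
python3 -m pendant '[[[0.03,0.02,0],[0.06,0,0]],[[0.06,0.04,0],[0.12,0,0]],[[0.09,0.06,0.01],[0.2,0,0]],[[0.12,0.08,0.02],[0.28,0,0]],[[0.129,0.087,0.03],[0.36,0,0]],[[0.129,0.087,0.042],[0.44,-0.003,-0.012]],[[0.129,0.087,0.042],[0.449,-0.003,-0.012]],[[0.129,0.087,0.042],[0.449,-0.003,-0.012]],[[0.129,0.087,0.042],[0.449,-0.003,-0.012]]]'
sed -i 's/O=np.array(\[.626/O=np.array([.625/' h.py
python3 - <<'E'
from h import *
print(get_state()['joints'].round(3))
yh=np.array([-np.sin(PSI),np.cos(PSI),0])
R=Rn.from_rotvec(-.45*yh)*down(185.3)
for g in (.18+.12,.18):   # grasp radius
  P=F(-(g-.019)*np.sin(.45),0,.035+(g-.019)*np.cos(.45)); print(P.round(4),rowfor(P,R))
im=shot('scene','s8')
x,y=proj(im,[.55,.05,.22]).astype(int);a=im['frame'][y-75:y+75,x-100:x+100,::-1];cv2.imwrite('pics/s8.png',cv2.resize(a,None,fx=4,fy=4,interpolation=2))
E
```

```text
t: 15.47
position: [0.5045, 0.0231, 0.2896]
tcp_rot: [0.721, -0.656, 0.151, -0.165]
ft_force: [1.0, 1.3, 0.7]
opening: 0.996
[ 0.598 -0.645 -0.488  0.218 -1.332 -0.513]
[0.5033 0.0226 0.288 ] (array([0.00031679, 0.00177959, 0.00091061]), array([-0.00130058,  0.00042573,  0.00129555]))
[0.5553 0.0275 0.18  ] (array([0.00036777, 0.00193569, 0.1209105 ]), array([-0.00130058,  0.00042573,  0.00129555]))
```

View pics/s8.png

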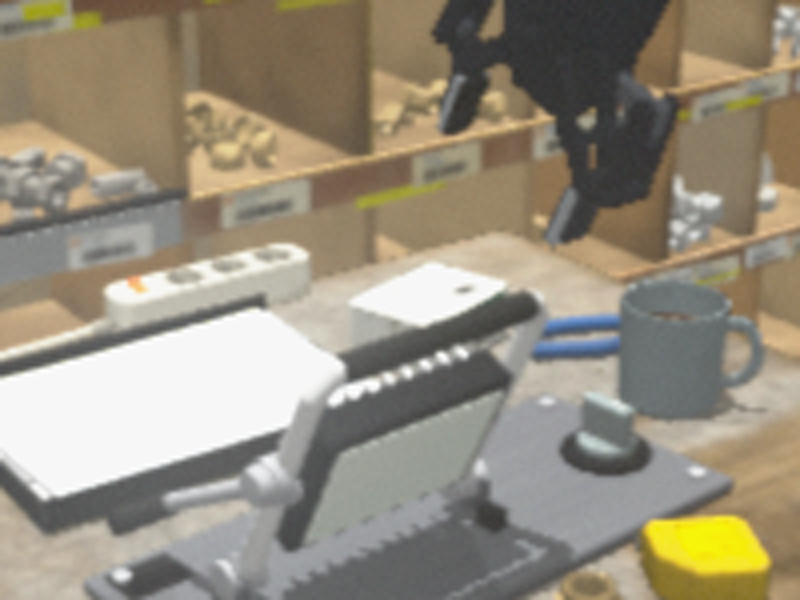

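```bash
python3 -m pendant '[[[0,0.002,0.02],[0,0,0]],[[0,0.002,0.04],[0,0,0]],[[0,0.002,0.06],[0,0,0]],[[0,0.002,0.075],[0,0,0]],[[0,0.002,0.09],[0,0,0]],[[0,0.002,0.1],[0,0,0]],[[0,0.002,0.11],[0,0,0]],[[0,0.002,0.12],[0,0,0]],[[0,0.002,0.12],[0,0,0]],[[0,0.002,0.12],[0,0,0]]]'
python3 - <<'E'
from h import *
im=shot('scene','s9')
for q in ['bar_mid']:
        for r in spotter.mark_of(q,'scene')[:1]: X=w(im,r['position']); print(q,round(r['score'],2),X.round(3))
s=get_state(); print(Rn.from_quat(s['tcp_rot']).apply([0,0,-.019])+s['position'])
x,y=proj(im,[.55,.05,.22]).astype(int);a=im['frame'][y-75:y+75,x-100:x+100,::-1];cv2.imwrite('pics/s9.png',cv2.resize(a,None,fx=4,fy=4,interpolation=2))
E
```

```text
t: 16.35
position: [0.5554, 0.028, 0.1809]
tcp_rot: [0.721, -0.656, 0.15, -0.165]
ft_force: [0.1, 0.1, -0.8]
opening: 0.994
bar_mid 0.84 [0.549 0.029 0.195]
[0.54723267 0.0273624  0.19924691]
```

View pics/s9.png

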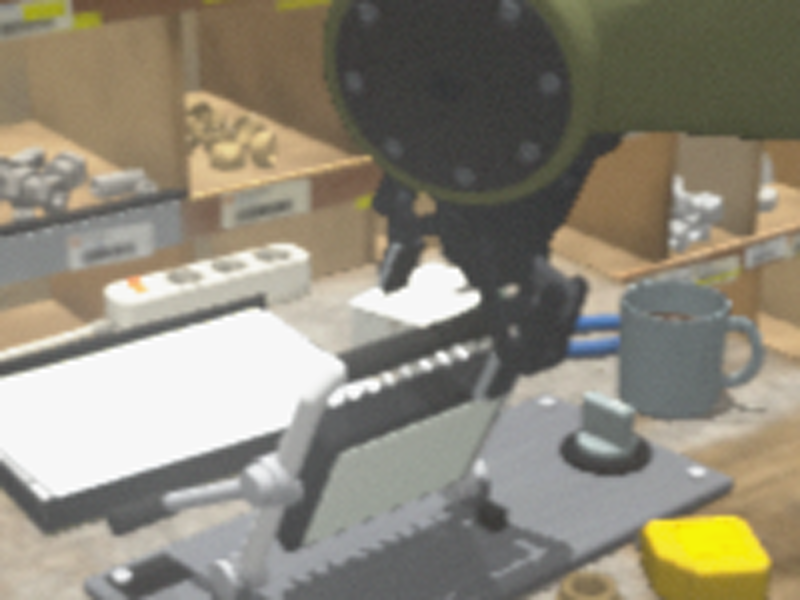

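```bash
python3 -m pendant '[[[0,0,0],[0,0,0]],[[0,0,0],[0,0,0]],[[0,0,0],[0,0,0]],[[0,0,0],[0,0,0]],[[0,0,0],[0,0,0]],[[0,0,0],[0,0,0]],[[0,0,0],[0,0,0]],[[0,0,0],[0,0,0]],[[0,0,0],[0,0,0]],[[0,0,0],[0,0,0]]]' 0 50
python3 - <<'E'
from h import *
s=get_state(); R0=Rn.from_quat(s['tcp_rot']); p=s['position']; print(R0.apply([0,0,-.019])+p, s['joints'].round(3))
yh=np.array([-np.sin(PSI),np.cos(PSI),0])
for a in (.05,.15,.25,.35,.45):
  Q=Rn.from_rotvec(a*yh); P=O+Q.apply(p-O); print(a,rowfor(P,Q*R0)[0].round(4),rowfor(P,Q*R0)[1].round(3),P.round(3))
E
```

```text
t: 17.28
position: [0.5555, 0.0281, 0.1825]
tcp_rot: [0.721, -0.656, 0.151, -0.166]
ft_force: [-4.9, 0.0, 2.9]
opening: 0.205
[0.54724498 0.02735573 0.19954765] [ 0.529 -0.514 -0.603  0.211 -1.076 -0.498]
0.05 [ 0.     -0.0081  0.0003] [-0.05 -0.    0.  ] [0.563 0.029 0.186]
0.15 [ 0.     -0.0244  0.0021] [-0.15 -0.    0.  ] [0.578 0.03  0.191]
0.25 [ 0.     -0.0403  0.0055] [-0.25 -0.    0.  ] [0.594 0.032 0.195]
0.35 [ 0.     -0.0558  0.0105] [-0.35 -0.    0.  ] [0.61  0.033 0.197]
0.45 [ 0.     -0.0708  0.017 ] [-0.45 -0.    0.  ] [0.626 0.035 0.198]
```

```bash
python3 -m pendant '[[[0,-0.004,0],[-0.025,0,0]],[[0,-0.008,0.0003],[-0.05,0,0]],[[0,-0.012,0.0005],[-0.075,0,0]],[[0,-0.0163,0.0009],[-0.1,0,0]],[[0,-0.0204,0.0015],[-0.125,0,0]],[[0,-0.0244,0.0021],[-0.15,0,0]],[[0,-0.0284,0.0028],[-0.175,0,0]],[[0,-0.0324,0.0036],[-0.2,0,0]],[[0,-0.0364,0.0045],[-0.225,0,0]],[[0,-0.0403,0.0055],[-0.25,0,0]],[[0,-0.0403,0.0055],[-0.25,0,0]]]'
python3 - <<'E'
from h import *
s=get_state(); R0=Rn.from_quat(s['tcp_rot']); p=s['position']; z=R0.apply([0,0,1]);print(R0.apply([0,0,-.019])+p, s['torque'],'tilt',np.arccos(-z[2]))
yh=np.array([-np.sin(PSI),np.cos(PSI),0])
g=p-O-.019*z; r=np.linalg.norm(g-yh*(g@yh)); print('r',r,'lean',-np.arctan2(g@[np.cos(PSI),np.sin(PSI),0],g[2]))
for a in (.1,.15,.2):
  Q=Rn.from_rotvec(a*yh); P=O+Q.apply(p-O); print(a,rowfor(P,Q*R0)[0].round(4),P.round(3))
im=shot('scene','s10')
x,y=proj(im,[.58,.05,.2]).astype(int);a=im['frame'][y-75:y+75,x-100:x+100,::-1];cv2.imwrite('pics/s10.png',cv2.resize(a,None,fx=4,fy=4,interpolation=2))
E
```

```text
t: 18.2
position: [0.595, 0.0317, 0.1953]
tcp_rot: [0.735, -0.67, 0.068, -0.074]
ft_force: [-2.0, 0.5, 3.7]
opening: 0.202
[0.59123964 0.0313405  0.21391058] [-0.00632157  1.08016191  0.0310319 ] tilt 0.2019103884388528
r 0.18208677759509012 lean 0.18705212516654435
0.1 [ 0.     -0.0163  0.0011] [0.611 0.033 0.197]
0.15 [ 0.     -0.0243  0.0022] [0.619 0.034 0.198]
0.2 [ 0.     -0.0323  0.0038] [0.627 0.035 0.198]
```

View pics/s10.png

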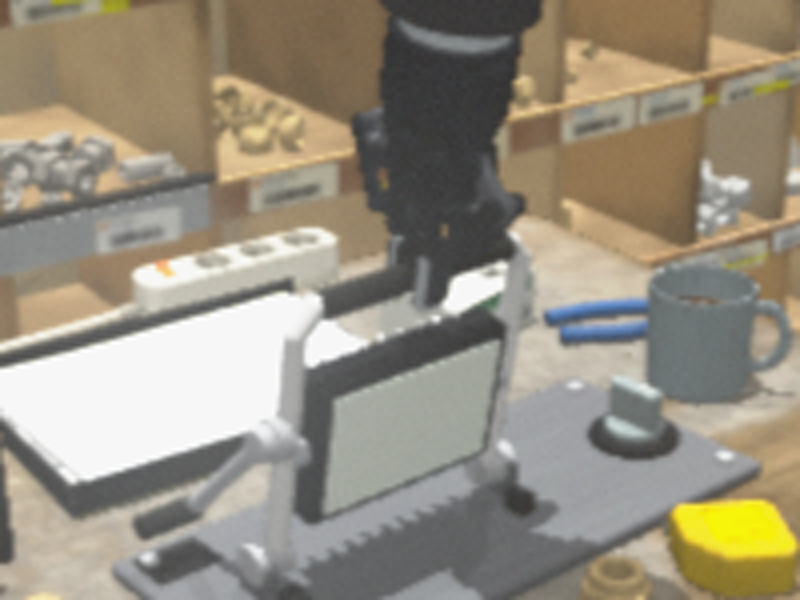

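```bash
python3 -m pendant '[[[0,-0.004,0],[-0.025,0,0]],[[0,-0.008,0.0003],[-0.05,0,0]],[[0,-0.012,0.0006],[-0.075,0,0]],[[0,-0.0163,0.0011],[-0.1,0,0]],[[0,-0.0203,0.0016],[-0.125,0,0]],[[0,-0.0243,0.0022],[-0.15,0,0]],[[0,-0.0284,0.003],[-0.175,0,0]],[[0,-0.03,0.0034],[-0.187,0,0]],[[0,-0.03,0.0034],[-0.187,0,0]],[[0,-0.03,0.0034],[-0.187,0,0]],[[0,-0.03,0.0034],[-0.187,0,0]],[[0,-0.03,0.0034],[-0.187,0,0]]]'
cat > chk.py <<'E'
from h import *
import sys
s=get_state(); R0=Rn.from_quat(s['tcp_rot']); p=s['position']; z=R0.apply([0,0,1]);print(s['t'],'force',s['ft_force'].round(1),'tau', s['torque'].round(2),'tilt',np.arccos(-z[2]),'op',s['opening'])
g=p-O-.019*z; yh=np.array([-np.sin(PSI),np.cos(PSI),0]);xh=np.array([np.cos(PSI),np.sin(PSI),0])
print('grasp',(p-.019*z).round(4),'r',np.linalg.norm(g-yh*(g@yh)),'lean',-np.arctan2(g@xh,g[2]))
for c in ('scene','top'):
    im=shot(c,sys.argv[1]+c)
    for q in ['frame','bar_mid','foot','dimmer_grip','mug','union_a','tape_measure','nut_a','tee_a']:
        for r in spotter.mark_of(q,c)[:1]:
            X=w(im,r['position']); e=''
            if q=='bar_mid': d=X-O; e='lean %.3f'%-np.arctan2(d@xh,d[2])
            if q=='foot': d=X-O; e="x' %.3f z %.3f"%(d@xh,X[2])
            print(c,q,round(r['score'],2),X.round(3),e)
    if c=='scene':
        x,y=proj(im,[.6,.05,.15]).astype(int);a=im['frame'][y-75:y+75,x-100:x+100,::-1];cv2.imwrite('pics/'+sys.argv[1]+'.png',cv2.resize(a,None,fx=4,fy=4,interpolation=2))
E
python3 chk.py c1
```

```text
t: 19.25
position: [0.6244, 0.0344, 0.1981]
tcp_rot: [0.739, -0.673, 0.006, -0.006]
ft_force: [-0.0, -0.5, 1.9]
opening: 0.203
19.25 force [-0.  -0.5  1.9] tau [-0.13 -0.01 -0.01] tilt 0.016798114873672824 op 0.20327250436270308
grasp [0.6241 0.0344 0.2171] r 0.18208866450739145 lean 0.004943394299484104
scene frame 0.55 [0.622 0.035 0.033] 
scene bar_mid 0.55 [0.624 0.036 0.217] lean 0.005
scene foot 0.52 [0.684 0.167 0.03 ] x' 0.071 z 0.030
scene dimmer_grip 0.48 [ 0.638 -0.194  0.05 ] 
scene mug 0.97 [ 0.682 -0.32   0.002] 
scene union_a 0.83 [ 0.469 -0.026 -0.   ] 
scene tape_measure 0.79 [ 0.479 -0.133 -0.002] 
scene nut_a 0.8 [ 0.472  0.097 -0.001] 
scene tee_a 0.72 [0.628 0.268 0.002] 
top frame 0.82 [0.628 0.035 0.041] 
top bar_mid 0.87 [0.622 0.032 0.219] lean 0.014
top dimmer_grip 0.67 [ 0.633 -0.195  0.051] 
top mug 0.78 [ 0.683 -0.32   0.001] 
top union_a 0.73 [ 0.467 -0.03  -0.001] 
top tape_measure 0.63 [ 0.482 -0.137  0.001] 
top nut_a 0.66 [0.47  0.104 0.001] 
top tee_a 0.37 [ 0.682 -0.322  0.002]
```

View pics/c1.png

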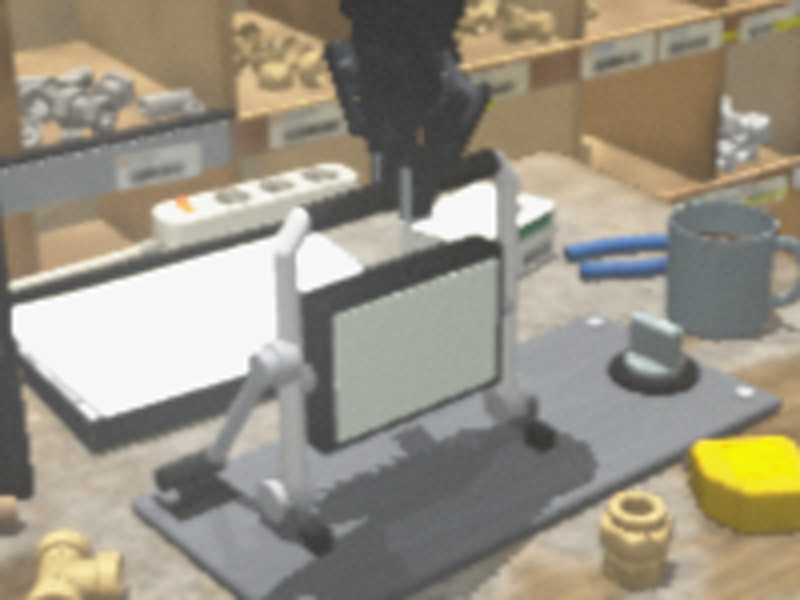

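The frame is upright between the fingers, and the leg is down behind it (foot at about 190,470). I'll let it settle, then hand in.

```bash
python3 -m pendant '[[[0,0,0],[0,0,0]],[[0,0,0],[0,0,0]],[[0,0,0],[0,0,0]],[[0,0,0],[0,0,0]],[[0,0,0],[0,0,0]],[[0,0,0],[0,0,0]]]'
python3 -c "
from station import get_state, close_job
s=get_state();print(abs(s['joint_vel']).max());print(close_job())"
```

```text
t: 20.75
position: [0.6247, 0.0344, 0.1981]
tcp_rot: [0.739, -0.673, 0.005, -0.006]
ft_force: [-0.1, -0.7, 4.1]
opening: 0.208
0.0015061590469851837
the job is handed in; nothing more can be done
None
```

I turned the dimmer to its off stop, flipped the prop leg back to its stop while the frame still leaned forward, then raised the frame and handed in still gripping the top bar. The job ended at about 21 s of the 72 s allowed. No verdict was reported.

What the last checks showed:
- **Dimmer:** at the end of the turn the torque rose to 1.28 N m. In the picture the finger bar then lay within roughly 5° of the base plate's x, which is close to the 0.1 rad (5.7°) limit. I couldn't measure the knob angle more finely, so the rising torque is the main evidence that it reached the stop.
- **Leg:** the foot was found within about 2 mm of where the leg's stop should put it while the frame leaned. It was still down when the frame was upright.
- **Frame:** the lean came out at 0.005 rad from the arm pose, and 0.005 and 0.014 rad from the two cameras. The limit is 0.08 rad.
- **Grip:** the commanded grip was 50 N and the fingers stood about 17.5 mm apart on the bar. The grasp point was within about 3 mm of the bar's middle, and the arm was still. I did not measure the contact force itself.
- **Things round the lamp:** the mug, union, tape measure, nut and tee were within about 8 mm of their starting positions. One top-camera "tee" hit (score 0.37) sat on the mug, so I took it as a false detection. The scene camera found the tee in place.

One detour: I first turned the wrist the wrong way before the bar grasp, close to its joint limit. I turned it back half a turn at a safe height, which cost about 2.5 s.

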